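# Cover the parts pot and lock the keeper bar over it

### The arm

A 7-joint arm with a two-finger parallel gripper is mounted at the origin on the work surface; the furniture and walls round the work are solid. World frame = base frame: x ahead of the robot, y to its left, z up, the work surface at z = 0. Lengths are in m, angles in rad, forces in N, time in s.
With the tool pointing down it reaches from about 0.35 to 0.775 m from the base axis. Payload 3.1 kg.
Tool frame: the origin (TCP) lies at the very end of the fingers, on their centre line; the grasp point (between the pads) lies 19 mm behind it; z points along the fingers, y is the line along which they close (so a half turn about z gives the same grasp; the last joint's range is limited). The gripper opens to 85 mm and grips with 20 to 120 N. Pads are 22 mm wide; open, the fingers measure 114 mm over their backs; the gripper's body (76 mm by 85 mm) begins 54 mm behind the grasp point. The pads swing forward as they close: fully open they stand 13 mm farther back than shut.
Start: joints at [-1.261, 0.311, 0.014, 1.512, -0.004, 1.319, -0.027], TCP at [0.189, 0.516, 0.231] pointing down, gripper open.
Joint ranges: [-2.7, 2.7], [-0.3, 1.91], [-1.27, 1.3], [0.12, 2.57], [-1.44, 4.58], [0.2, 2.03], [-3.05, 3.05]. Speed limits (rad/s): [2.79, 2.79, 3.14, 3.14, 3.14, 3.14, 3.14].

### API

Orientations are given as a 3x3 rotation matrix whose columns are the frame's x, y, z axes.
In Python, from plant import ctrl, viewer, nets gives the robot as it stands.
- The arm moves only by the shell command python3 -m handwheel 'ROWS' [OPENING] [FORCE]. ROWS is JSON, a list of rows, each a list of 2 entries, a list of its own where there are three numbers: the shift along the world's x, y, z in m, then the turn about the world's z in degrees. A call has 1 to 20 rows; each row shifts and turns the commanded pose from where the row before left it; what a row does not reach is not made up. A row lasts 1/8 s, in which the tool goes at most 62.5 mm and 10.7 degrees, less where a joint would pass 70% of its speed; a pose out of reach is approached as far as the arm can. A call is refused whole if a number of a shift passes 0.0625 or a number of a turn 10.7, either way. A call with a gripper value outside its range is refused whole. OPENING is the opening, from 0 (shut) to 1 (fully open), set as the call begins (- or left out, the last holds). The fingers move at their own pace and stop on an object; FORCE is the grip in N (left out, the last holds). Time passes only in rows, so rows that do not move let the fingers close. It gives the time, the measured TCP pose, the force, the opening and the grip force at its end, in the units of the state.
- ctrl.state(): the state, without advancing time (a new reading comes with each control period).
- viewer.grab_frame(name): name is "side" or "top" or "wrist"; returns a dict with "image" (384x512x3 uint8, blue, green, red), "vertical_fov" (degrees; the focal length in pixels is half the picture's height over the tangent of half this angle, whatever the lens; pixels are square), "cx", "cy" (the principal point, pixels), "rvec" (rotation vector, rad) and "tvec" (3), from world to camera coordinates, as OpenCV has them. Camera axes: x right, y down, z forward; pixel columns grow to the right and rows downward; lengths in m; the calibration is good to about 2 mm. The wrist camera is an equidistant fisheye: a pixel r from the principal point sees the ray r / f radians off the axis. A picture is of the moment at which its call begins. There is no depth.
- ctrl.sign_off(): hands the job in; it is judged then, once.
Trained networks look in a picture, given as the dict that the camera call returned (one of the last four; its "shot" number tells which), for a name from the list of things; names that differ only in an ending like _2 or _b are one class to them, and where a whole thing is asked for, a point or a joint stands for the part that bears it (a point fixed in the world has none). Each returns a list of dicts, best first, with "conf" (0 to 1); they miss things now and then, are a little off and sometimes report something else, mostly with a low value. They report only what shows in the picture. A call takes as long as a camera call. They do not tell look-alikes from the thing itself.
- nets.search_frame(picture, thing): "bbox" ([left, top, width, height] in pixels, round what is visible of it).
- nets.tip_of(picture, thing): "pixel" ([row, column] in pixels: a listed point, or the origin of a listed thing).
The state is a dict: "clock": time; "joints": joint angles; "qvel": joint speeds; "joint_efforts": joint torques, N m; "tool_pos": TCP position; "ee_rot": TCP orientation; "ft_force": force on the tool from outside, world axes, zero at the start; "wrist_torque": the same for the moment, N m; "gripper_width": finger opening in m; "grasp_force": force on a finger pad.
Only numpy, scipy, OpenCV 4.12 (cv2) and the standard library are available. Lean on these libraries where they do the work, as an engineer would, in place of code of your own. Each camera call takes 0.05 s, during which the arm holds its last target. There are 200 camera calls.

### The job

Set the loose cover on the open pot so that it sits seated and level, and let go of it. Then pull up the lock plunger on the sliding section, slide the section one hole along the rail towards the pot so that its keeper bar reaches over the cover's knob, and press the plunger fully home in that hole. Finish while still holding the plunger pressed home (it creeps back up if it is let go), and leave the other things on the bench where they are.

Things in the scene. Friction and masses are not known exactly. Their poses are not given: they have to be found in the camera images.
- pot_rim (a point): Centre of the mouth of a fixed steel pot, at rim height, 52 mm above the bench. Round, 76 mm outside, 68 mm inside, 40 mm tall. It stands at one end of a 100 x 345 x 12 mm plywood board fixed to the bench (place and yaw vary), 120 mm from the board's middle. Axes: y along the board's rail (from the sliding section to the pot), x across, z up.
- cover: Loose cover, 0.09 to 0.15 kg: aluminium plate 82 mm across, 5 mm thick; on top an upright black cylindrical knob 24 mm across, 24 mm tall; below a plug 61 mm across, 6 mm deep, that enters the pot's mouth. Starts on the bench, knob up, standing on its plug. Origin: centre of the plug's underside; z up along the knob.
- cover_knob (a point): Centre (half-way up) of the cover's knob: 12 mm above the plate's top, 17 mm above its underside, 23 mm above the plug's underside. z up along the knob.
- cover_seat (a point): Centre of the underside of the cover's plate, the face that rests on the rim (17 mm below cover_knob along the cover's z). Seated, it coincides with pot_rim.
- plunger_knob (a point): Centre of the lock plunger's black knob, an upright cylinder 26 mm across, 24 mm tall, on the sliding section; centre 124 mm above the bench when home. Grip it from above to pull it up, to move the section by it and to push it down. Home, its centre is 16 mm above the 22 mm boss and 31 mm above the keeper bar. Starts 155 mm from the pot's centre along y. Axes as pot_rim.
- plunger (a joint): Height of the lock plunger, m: 0 = fully home on its stop, pin 10 mm deep in the rail; up is positive, at most 0.018. A rubber bush springs it (0.9 N per mm) towards 0.004, where it stands if left alone: 4 N of push keeps it home, 9 N of pull holds it at 0.014. The round-ended 8 mm pin is clear of the hole above 0.010; lower, it rides on the rail and springs into a hole when over one.
- section (a joint): Travel of the sliding section on the rail, m, positive along y of pot_rim (towards the pot). Starts near 0 in the middle hole; next hole towards the pot at 0.065, another behind at -0.065. Holes are 11 mm wide along the rail: about 1.5 mm of play each way when pinned. Slides easily (about 1 N) with the pin out; stops at -0.067 and 0.075.
- bar_tip (a point): Middle of the lower edge of the keeper bar's free end. The bar (flat aluminium, 24 mm wide, 8 mm thick) lies on the section and points along y to the pot; underside 85 mm above the bench, 4 mm above the knob of a seated cover. Its tip starts 53 mm short of the pot's centre; in the next hole it reaches 12 mm past it.
- glue_mid (a point): Middle of a loose white glue bottle with a green cap, 31 mm across, 84 mm tall; leave alone.
- pot_grey_mid (a point): Middle of a small loose closed paint pot with a grey cap, 32 mm across, 42 mm tall; leave alone.
- block_mid (a point): Middle of a loose pine block 40 x 60 x 30 mm; leave alone.
Mind the look-alikes: they are no part of the job. There is more than one size of the cover; the job needs the larger.

How it is judged:
On the way, in this order (a step that is already met when the one before it is completed fails the run):
1. the cover sits seated and level on the pot, let go, while the section is still in its first hole (horizontal distance between cover_seat and pot_rim below 0.006 m and z of cover_seat in the frame of pot_rim between -0.0025 and 0.0025 m and angle between cover_seat's own z axis and vertical below 0.05 rad and contact force between each of the arm, the fingers and cover below 0.1 N and value of joint section below 0.004 m), for 0.3 s.
2. the plunger is pulled clear of the first hole, the cover still seated (horizontal distance between cover_seat and pot_rim below 0.006 m and z of cover_seat in the frame of pot_rim between -0.0025 and 0.0025 m and angle between cover_seat's own z axis and vertical below 0.05 rad and value of joint plunger above 0.0095 m and value of joint section between -0.01 and 0.01 m), for 0.05 s.
At the end, for the whole second after the job is handed in: Cover at rest on the rim (centre within 6 mm, height 2.5 mm, tilt 0.05 rad), not touched by the robot; section in the next hole (0.065 m, within 3.5 mm); plunger held home (joint under 2 mm) with the fingers on it (over 1.5 N) (horizontal distance between cover_seat and pot_rim below 0.006 m and z of cover_seat in the frame of pot_rim between -0.0025 and 0.0025 m and angle between cover_seat's own z axis and vertical below 0.05 rad and contact force between each of the arm, the fingers and cover below 0.1 N and value of joint section between 0.0615 and 0.0685 m and value of joint plunger below 0.002 m and contact force between the fingers and plunger above 1.5 N and linear speed of cover below 0.02 m/s); the arm keeps its last pose, push and grip.
It fails at once if the glue bottle is knocked or shifted by more than 3 cm (distance of glue_mid from where it was at the start of the episode above 0.03 m).
It fails at once if the paint pot is knocked or shifted by more than 3 cm (distance of pot_grey_mid from where it was at the start of the episode above 0.03 m).
It fails at once if the wood block is knocked or shifted by more than 3 cm (distance of block_mid from where it was at the start of the episode above 0.03 m).
It also fails if it takes over 58 s, if anything falls off the work surface, if the arm or the gripper's body presses on something with over 40 N, if the wrist force passes 120 N, or if a joint passes its speed limit or range.

## Working session

There is one attempt and no reset: what is moved stays moved. The work goes in short steps, Python scripts to look and compute and a shell command to move; the robot and the scene stay as the last step left them, time stands still between calls to the robot, and variables do not carry over. Pictures are saved under pics/ and viewed, at most 10 in all, crops included, and the job is handed in when it is done.

```bash
ls; mkdir -p pics
cat > h.py <<'E'
import numpy as np, cv2
from plant import ctrl, viewer, nets
def K(p):
    f=p["image"].shape[0]/2/np.tan(np.radians(p["vertical_fov"])/2)
    return f
def ray(p,row,col,wrist=False):
    f=K(p); u=np.array([col-p["cx"],row-p["cy"]])
    if wrist:
        r=np.hypot(*u); t=r/f; d=np.array([*(u/max(r,1e-9)*np.sin(t)),np.cos(t)])
    else: d=np.array([*(u/f),1.])
    R=cv2.Rodrigues(np.array(p["rvec"],float))[0]; T=np.array(p["tvec"],float).ravel()
    d=R.T@d
    return -R.T@T, d/np.linalg.norm(d)
def atz(p,row,col,z,wrist=False):
    c,d=ray(p,row,col,wrist); return c+d*(z-c[2])/d[2]
def tri(rs):
    A=np.zeros((3,3));b=np.zeros(3)
    for c,d in rs:
        P=np.eye(3)-np.outer(d,d);A+=P;b+=P@c
    x=np.linalg.solve(A,b); return x,[round(float(np.linalg.norm((np.eye(3)-np.outer(d,d))@(x-c))),4) for c,d in rs]
E
python3 - <<'E'
from h import *
np.set_printoptions(precision=4,suppress=True)
P={n:viewer.grab_frame(n) for n in("side","top","wrist")}
Z=dict(pot_rim=.052,cover_knob=.023,plunger_knob=.128,bar_tip=.085,glue_mid=.042,pot_grey_mid=.021,block_mid=.015)
for n,p in P.items():
    cv2.imwrite(f"pics/{n}0.png",p["image"])
    for t,z in Z.items():
        for r in nets.tip_of(p,t)[:3]:
            px=r["pixel"]; print(n,t,round(r["conf"],2),np.round(px,1),atz(p,*px,z,n=="wrist"))
print(ctrl.state())
E
python3 -c "
import cv2,numpy as np
a=[cv2.imread(f'pics/{n}0.png') for n in('side','top')]
cv2.imwrite('pics/st.png',cv2.resize(np.hstack(a),(800,300)))"
```

```text
pics
side pot_rim 0.7 [264.6 200.8] [0.5583 0.1496 0.052 ]
side cover_knob 0.83 [174.6 269.7] [ 0.4022 -0.2495  0.023 ]
side cover_knob 0.68 [203.4 300.8] [ 0.3239 -0.1077  0.023 ]
side plunger_knob 0.59 [192.  204.4] [ 0.5626 -0.005   0.128 ]
side glue_mid 0.63 [273.5 272.7] [0.4092 0.163  0.042 ]
side pot_grey_mid 0.56 [244.  272.2] [0.4054 0.0503 0.021 ]
side block_mid 0.82 [222.8 276.8] [ 0.3906 -0.0352  0.015 ]
top pot_rim 0.86 [153.5 177.3] [0.5461 0.1547 0.052 ]
top cover_knob 0.97 [211.1 329.3] [ 0.4015 -0.243   0.023 ]
top cover_knob 0.72 [238.1 282.7] [ 0.3304 -0.1204  0.023 ]
top plunger_knob 0.4 [143.8 237.3] [ 0.5557 -0.0017  0.128 ]
top plunger_knob 0.15 [209.9 216.5] [0.3945 0.0464 0.128 ]
top bar_tip 0.82 [148.3 198.8] [0.5531 0.096  0.085 ]
top glue_mid 0.7 [203.6 173.3] [0.4167 0.1631 0.042 ]
top glue_mid 0.61 [210.2 331.2] [ 0.4024 -0.2443  0.042 ]
top pot_grey_mid 0.69 [205.2 213.1] [0.4151 0.062  0.021 ]
top block_mid 0.76 [215.9 252.5] [ 0.3881 -0.0417  0.015 ]
wrist cover_knob 0.59 [318.9  16.2] [ 0.3163 -0.0811  0.023 ]
wrist cover_knob 0.51 [349.8   2.6] [ 0.4041 -0.2683  0.023 ]
wrist bar_tip 0.17 [339.6  48.4] [0.3339 0.0806 0.085 ]
wrist glue_mid 0.88 [350.6 112.7] [0.4102 0.1635 0.042 ]
wrist block_mid 0.6 [339.3  48.4] [ 0.3859 -0.0309  0.015 ]
{'clock': 1.2, 'joints': array([-1.2607,  0.3109,  0.014 ,  1.5115, -0.0044,  1.3192, -0.0272]), 'qvel': array([ 0.0002, -0.0012, -0.0027, -0.0013, -0.0006, -0.0029, -0.0025]), 'joint_efforts': array([  0.0002, -37.9814,   0.1459, -23.0866,   0.0122,   0.0019,
        -0.    ]), 'tool_pos': array([0.1895, 0.5164, 0.2313]), 'ee_rot': array([[-0.9388,  0.3446,  0.    ],
       [ 0.3446,  0.9388,  0.    ],
       [-0.    ,  0.0001, -1.    ]]), 'ft_force': array([-0.2403,  0.2719, -0.0582]), 'wrist_torque': array([-0.0318,  0.0234,  0.049 ]), 'grasp_force': 0.0, 'gripper_width': 0.08545197785523895}
```

View pics/top0.png

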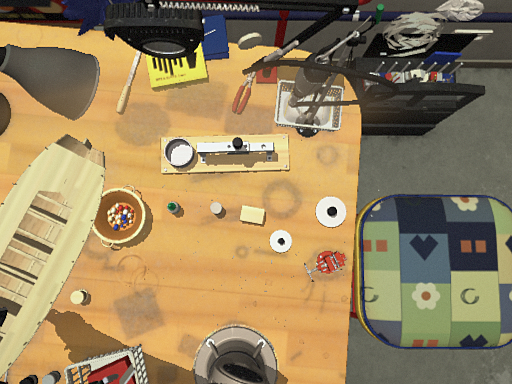

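View pics/side0.png

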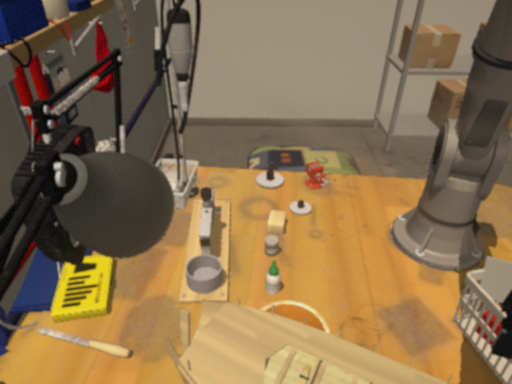

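The large cover is at top-view row 211, col 330, about (0.40, -0.245). The smaller look-alike is at row 240, col 281. The pot is at row 153, col 178, with the rail running along world y and the plunger knob at row 143, col 237. I'm moving over the large cover, fingers closing across the rail.

```bash
python3 -m handwheel '[[[0,0,0.05],0],[[0.04,-0.039,0],0],[[0.04,-0.039,0],0],[[0.04,-0.039,0],-5],[[0.04,-0.039,0],-8],[[0.02,-0.042,0],-8],[[0.02,-0.042,0],-8],[[0.02,-0.042,0],-8],[[0.02,-0.042,0],-8],[[0.02,-0.042,0],-8],[[0.007,-0.05,0],-8],[[0.007,-0.05,0],-6],[[0.007,-0.05,0],0],[[-0.014,-0.049,0],0],[[-0.014,-0.049,0],0],[[-0.014,-0.049,-0.03],0],[[-0.014,-0.049,-0.05],0],[[-0.014,-0.049,-0.04],0],[[0,0,0],0],[[0,0,0],0]]' 1
cat > look.py <<'E'
from h import *
import sys
np.set_printoptions(precision=4,suppress=True)
Z=dict(pot_rim=.052,cover_knob=.023,cover=0.,plunger_knob=.128,bar_tip=.085)
tag=sys.argv[1]; ths=sys.argv[2].split(",")
for n in sys.argv[3].split(","):
    p=viewer.grab_frame(n); cv2.imwrite(f"pics/{n}{tag}.png",p["image"])
    for t in ths:
        t,_,z=t.partition(":"); z=float(z or Z[t])
        for r in nets.tip_of(p,t)[:2]: print(n,t,round(r["conf"],2),np.round(r["pixel"],1),atz(p,*r["pixel"],z,n=="wrist"))
s=ctrl.state(); print(s["clock"],s["tool_pos"],s["ee_rot"][:,1],s["ft_force"],s["joints"])
E
python3 look.py 1 cover_knob,cover wrist,top,side
```

```text
clock: 3.7
tool_pos: [0.4032, -0.2365, 0.1692]
ee_rot: [[-0.05, 0.999, 0.0], [0.999, 0.05, 0.0], [0.0, 0.001, -1.0]]
ft_force: [0.2, 0.1, 0.5]
gripper_width: 0.0853
grasp_force: 0.0
wrist cover_knob 0.86 [ 54.5 182.8] [ 0.3287 -0.1151  0.023 ]
wrist cover_knob 0.66 [188.6 251.1] [ 0.4013 -0.2475  0.023 ]
wrist cover 0.89 [181.7 252.8] [ 0.4028 -0.2466  0.    ]
wrist cover 0.6 [ 59.7 182.2] [ 0.3226 -0.1173  0.    ]
top cover_knob 0.91 [241.7 281.6] [ 0.3211 -0.1175  0.023 ]
top cover_knob 0.87 [211.  330.2] [ 0.4018 -0.2454  0.023 ]
top cover 0.89 [239.9 278.3] [ 0.3259 -0.1107  0.    ]
top cover 0.77 [212.4 327.4] [ 0.3998 -0.2423  0.    ]
side cover_knob 0.72 [205.9 301.4] [ 0.3233 -0.0967  0.023 ]
side cover_knob 0.7 [194.2 205.8] [ 0.5801 -0.1454  0.023 ]
side cover 0.76 [208.1 303.3] [ 0.3143 -0.1176  0.    ]
side cover 0.72 [179.9 272.9] [ 0.3916 -0.2564  0.    ]
4.15 [ 0.4031 -0.2364  0.1692] [0.9987 0.0508 0.0007] [-0.1826  0.2564  0.369 ] [-0.1584  0.2292  0.7726  1.8477 -0.1764  1.1337  0.727 ]
```

View pics/wrist1.png

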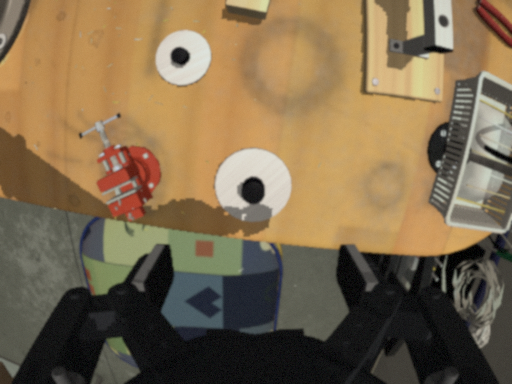

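The wrist view shows the large cover with its knob at row 189, col 252, which agrees with the top view at (0.4015, -0.247). The vise is about 90 px to the left, clear of the fingers. I'm descending to grip it.

```bash
python3 -m handwheel '[[[-0.0015,-0.0105,-0.05],-3],[[0,0,-0.055],0],[[0,0,-0.035],0],[[0,0,-0.015],0],[[0,0,0],0]]' 1 && python3 -m handwheel '[[[0,0,0],0],[[0,0,0],0],[[0,0,0],0],[[0,0,0],0],[[0,0,0],0],[[0,0,0],0]]' 0 50; python3 -m handwheel '[[[0,0,0.01],0],[[0,0,0.04],0],[[0,0,0.05],0],[[0,0,0.05],0],[[0,0,0],0]]'; python3 look.py 2 cover_knob:.164,cover:.14,pot_rim,bar_tip wrist,top,side
```

```text
clock: 4.78
tool_pos: [0.4011, -0.2473, 0.0137]
ee_rot: [[0.003, 1.0, -0.001], [1.0, -0.003, 0.0], [0.0, -0.001, -1.0]]
ft_force: [-0.3, 0.3, -0.5]
gripper_width: 0.0856
grasp_force: 0.0
clock: 5.52
tool_pos: [0.402, -0.2476, 0.0148]
ee_rot: [[0.003, 1.0, 0.002], [1.0, -0.003, -0.0], [-0.0, 0.002, -1.0]]
ft_force: [-1.5, 1.6, 5.7]
gripper_width: 0.022
grasp_force: 48.9
clock: 6.15
tool_pos: [0.4037, -0.2494, 0.168]
ee_rot: [[0.003, 1.0, 0.009], [1.0, -0.003, -0.004], [-0.003, 0.009, -1.0]]
ft_force: [0.7, 0.2, -2.4]
gripper_width: 0.022
grasp_force: 49.3
wrist cover_knob 0.9 [ 48.6 175.4] [ 0.3661 -0.1442  0.164 ]
wrist cover_knob 0.68 [257.9 253.8] [ 0.4042 -0.2576  0.164 ]
wrist cover 0.93 [ 50.9 175.7] [ 0.3601 -0.1412  0.14  ]
top cover_knob 0.95 [240.5 280.5] [ 0.3226 -0.103   0.164 ]
top cover_knob 0.76 [206.3 342.8] [ 0.402  -0.2473  0.164 ]
top cover 0.91 [238.3 276.6] [ 0.3279 -0.0958  0.14  ]
top cover 0.77 [208.6 341.1] [ 0.3987 -0.2485  0.14  ]
top pot_rim 0.59 [151.5 179.6] [0.5515 0.1489 0.052 ]
top bar_tip 0.73 [145.2 239.5] [ 0.562  -0.0066  0.085 ]
top bar_tip 0.6 [148.7 199.2] [0.5521 0.0949 0.085 ]
side cover_knob 0.79 [202.8 301.7] [0.3514 0.0817 0.164 ]
side cover_knob 0.77 [129.7 270.5] [ 0.4047 -0.258   0.164 ]
side cover 0.87 [134.4 275.1] [ 0.3901 -0.2779  0.14  ]
side cover 0.47 [209.4 299.6] [0.353  0.0726 0.14  ]
side pot_rim 0.92 [263.4 205.9] [0.5481 0.146  0.052 ]
side pot_rim 0.64 [243.7 271.8] [0.4087 0.0834 0.052 ]
side bar_tip 0.75 [234.4 205.3] [0.553  0.0924 0.085 ]
6.9 [ 0.4012 -0.2474  0.1639] [ 1.     -0.0027 -0.0001] [ 0.6264  0.196  -1.3899] [-0.1534  0.2518  0.8031  1.8459 -0.1997  1.1268  0.7177]
```

View pics/wrist2.png

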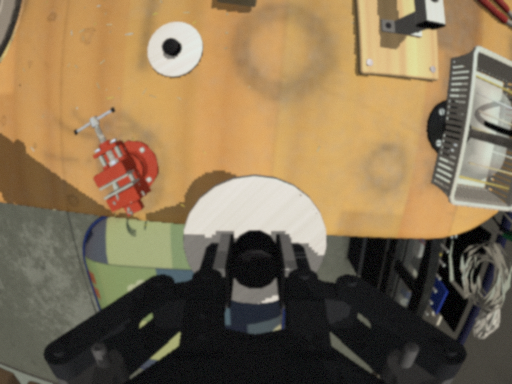

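The cover is held by its knob at row 258, col 254, and looks level. I'm carrying it high and stopping short of the pot for a wrist view.

```bash
python3 -m handwheel '[[[0,0.02,0.03],0],[[0,0.045,0.026],0],[[0.01,0.045,0],0],[[0.025,0.045,0],0],[[0.03,0.045,0],0],[[0.03,0.045,0],0],[[0.03,0.032,0],0],[[0.023,0.02,0],0],[[0,0,0],0],[[0,0,0],0],[[0,0,0],0]]'; python3 look.py 3 pot_rim,bar_tip,plunger_knob wrist,top,side
```

```text
clock: 8.28
tool_pos: [0.5487, 0.0483, 0.2201]
ee_rot: [[0.005, 1.0, -0.0], [1.0, -0.005, -0.0], [-0.0, -0.0, -1.0]]
ft_force: [-0.8, -1.0, -1.1]
gripper_width: 0.0222
grasp_force: 49.4
wrist pot_rim 0.78 [ 71.8 261.5] [0.5571 0.1556 0.052 ]
wrist pot_rim 0.46 [256.2 251.9] [ 0.5459 -0.0542  0.052 ]
wrist bar_tip 0.95 [126.8 259.8] [0.5547 0.101  0.085 ]
top plunger_knob 0.46 [144.6 241.4] [ 0.5538 -0.0116  0.128 ]
side pot_rim 0.7 [265.6 200.4] [0.5588 0.1525 0.052 ]
side bar_tip 0.81 [234.3 206. ] [0.5515 0.0921 0.085 ]
side plunger_knob 0.71 [191.6 209.7] [ 0.5506 -0.0068  0.128 ]
8.875 [0.5492 0.0497 0.2199] [ 1.     -0.0025  0.    ] [-0.3115  0.2607 -1.8484] [-0.5693  0.3546  0.6048  1.5444 -0.2059  1.307   0.0577]
```

View pics/wrist3.png

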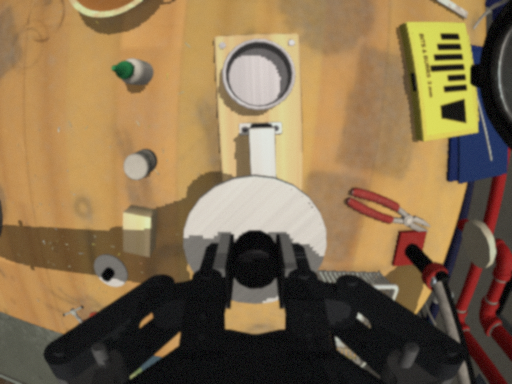

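The wrist view has the pot mouth centred near row 73, col 259, the bar tip at row 127, col 260, and the held cover's plate around row 240. I'll fit the known circles to the image edges to refine the pot position and the offset of the cover in the hand.

```bash
cat > fit.py <<'E'
from h import *
from scipy.optimize import minimize
import scipy.ndimage as nd
def proj(p,X,wrist):
    R=cv2.Rodrigues(np.array(p["rvec"],float))[0]; x=X@R.T+np.array(p["tvec"],float).ravel(); f=K(p)
    if wrist:
        r=np.hypot(x[:,0],x[:,1]); s=f*np.arctan2(r,x[:,2])/r
    else: s=f/x[:,2]
    return np.c_[p["cy"]+x[:,1]*s,p["cx"]+x[:,0]*s]
def fit(p,circles,xy0,wrist=True,rng=.012,arc=(0,360)):
    g=cv2.GaussianBlur(cv2.cvtColor(p["image"],cv2.COLOR_BGR2GRAY).astype(float),(0,0),1.)
    m=np.minimum(np.hypot(nd.sobel(g,0),nd.sobel(g,1)),150)
    a=np.radians(np.linspace(*arc,240))
    def sc(xy):
        return -sum(nd.map_coordinates(m,proj(p,np.c_[xy[0]+r*np.cos(a),xy[1]+r*np.sin(a),0*a+z],wrist).T,order=1).mean() for r,z in circles)
    G=np.arange(-rng,rng+1e-9,.0015)
    b=min(((sc((xy0[0]+i,xy0[1]+j)),xy0[0]+i,xy0[1]+j) for i in G for j in G))
    s=minimize(sc,b[1:],method="Nelder-Mead",options=dict(initial_simplex=[b[1:],(b[1]+.001,b[2]),(b[1],b[2]+.001)]))
    return np.round(s.x,4),round(-s.fun,1)
E
python3 - <<'E'
from fit import *
P={n:viewer.grab_frame(n) for n in("wrist","top","side")}
for n,p in P.items():
    print(n,fit(p,[(.038,.052),(.034,.052)],(.552,.152),n=="wrist"), fit(p,[(.038,.052)],(.552,.152),n=="wrist"))
t=ctrl.state()["tool_pos"]
for arc in((20,160),(-10,190)):
    print(t,fit(P["wrist"],[(.041,t[2]-.0038)],t[:2],True,arc=arc))
# board edges check
p=P["wrist"]
for rc in((38,217),(38,299),(170,220),(170,303)): print(atz(p,*rc,.012,True))
E
```

```text
wrist (array([0.554 , 0.1515]), np.float64(189.6)) (array([0.5505, 0.1487]), np.float64(94.0))
top (array([0.539 , 0.1808]), np.float64(72.8)) (array([0.5685, 0.1648]), np.float64(21.5))
side (array([0.5506, 0.1554]), np.float64(207.2)) (array([0.5502, 0.1541]), np.float64(106.4))
[0.54922284 0.04969794 0.21991635] (array([0.55  , 0.0479]), np.float64(141.0))
[0.54922284 0.04969794 0.21991635] (array([0.5499, 0.0479]), np.float64(129.7))
[0.50699428 0.20268912 0.012     ]
[0.60206479 0.20287302 0.012     ]
[0.50808476 0.0435525  0.012     ]
[0.6093676  0.04345212 0.012     ]
```

```bash
python3 -m handwheel '[[[0.0025,0.05,0],0],[[0,0.045,-0.02],0],[[0,0.01,-0.05],0],[[0,0,-0.05],0],[[0,0,0],0],[[0,0,0],0],[[0,0,0],0]]'
python3 - <<'E'
from fit import *
P={n:viewer.grab_frame(n) for n in("wrist","top","side")}
t=ctrl.state()["tool_pos"]; print(t)
for n,p in P.items():
    w=n=="wrist"; cv2.imwrite(f"pics/{n}4.png",p["image"])
    a={"wrist":(10,170),"top":(0,360),"side":(-20,200)}[n]
    print(n,"cover",fit(p,[(.041,t[2]-.0038)],t[:2],w,arc=a),"pot",fit(p,[(.038,.052)],(.5525,.153),w,arc=a,rng=.009))
    if w: continue
I=[cv2.resize(P["side"]["image"][180:330,130:280],(400,400)),cv2.resize(P["top"]["image"][110:200,130:220],(400,400),interpolation=2)]
cv2.imwrite("pics/c4.png",np.hstack(I))
E
```

```text
clock: 9.9
tool_pos: [0.5541, 0.1546, 0.1028]
ee_rot: [[0.003, 1.0, 0.005], [1.0, -0.003, 0.002], [0.002, 0.005, -1.0]]
ft_force: [0.4, 0.2, -1.7]
gripper_width: 0.0222
grasp_force: 49.4
[0.55297791 0.15476137 0.10173199]
wrist cover (array([0.5547, 0.1527]), np.float64(128.3)) pot (array([0.5532, 0.1591]), np.float64(103.5))
top cover (array([0.5387, 0.1467]), np.float64(121.4)) pot (array([0.546 , 0.1486]), np.float64(114.8))
side cover (array([0.5518, 0.1555]), np.float64(121.8)) pot (array([0.5506, 0.1487]), np.float64(82.4))
```

View pics/c4.png

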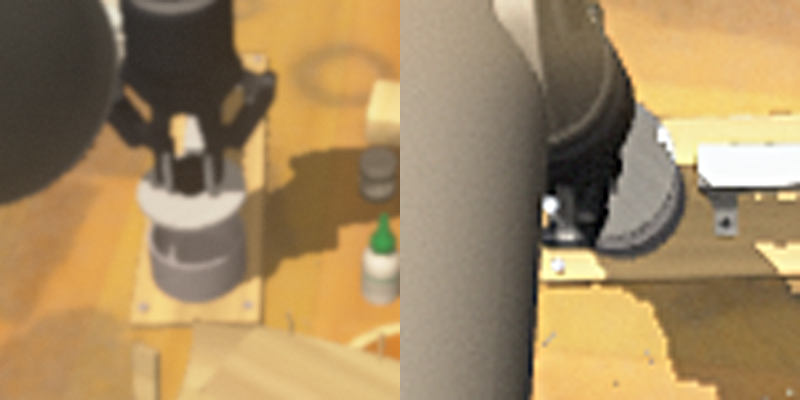

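View pics/wrist4.png

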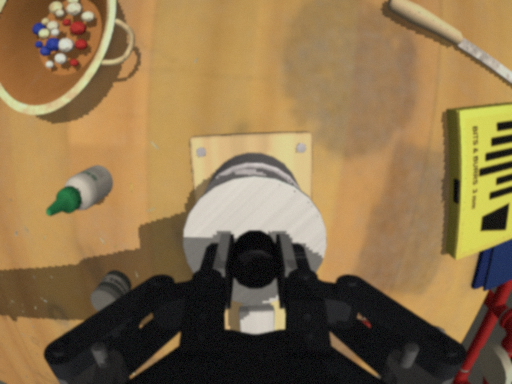

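The side crop shows the cover hovering over the pot and nearly centred in x. The wrist view shows the pot's far rim arc at rows 150–180 behind the plate. I'll check that arc's gradient profile to settle y.

Run:
```python
from fit import *
p=viewer.grab_frame("wrist")
for x in(.543,.553,.563):
    ys=np.arange(.170,.2051,.0025)
    px=proj(p,np.c_[0*ys+x,ys,0*ys+.052],True)
    g=cv2.cvtColor(p["image"],cv2.COLOR_BGR2GRAY).astype(float)
    print(x,[(round(float(y),4),round(float(r),1),int(v)) for y,r,v in zip(ys,px[:,0],nd.map_coordinates(g,px.T,order=1))])
for a in((40,140),(30,150)):
  for y0 in(.150,.160):
    print(a,y0,fit(p,[(.038,.052),(.034,.052)],(.553,y0),True,arc=a,rng=.006),fit(p,[(.038,.052)],(.553,y0),True,arc=a,rng=.006))
im=cv2.resize(p["image"][130:290,170:340],(800,753),interpolation=cv2.INTER_CUBIC)[:600]
for y,c in((.152,(0,0,255)),(.158,(0,255,0))):
    a=np.radians(np.linspace(20,160,60))
    for r in(.034,.038):
        q=proj(p,np.c_[.553+r*np.cos(a),y+r*np.sin(a),0*a+.052],True)
        for rr,cc in q: cv2.circle(im,(int((cc-170)*800/170),int((rr-130)*753/160)),1,c,-1)
cv2.imwrite("pics/c5.png",im)
```

```text
0.543 [(0.17, 193.7, 211), (0.1725, 190.2, 214), (0.175, 186.7, 211), (0.1775, 183.2, 214), (0.18, 179.6, 208), (0.1825, 176.0, 98), (0.185, 172.4, 116), (0.1875, 168.7, 169), (0.19, 165.0, 119), (0.1925, 161.4, 74), (0.195, 157.7, 80), (0.1975, 153.9, 170), (0.2, 150.2, 179), (0.2025, 146.4, 178), (0.205, 142.7, 179)]
0.553 [(0.17, 193.7, 207), (0.1725, 190.2, 209), (0.175, 186.7, 210), (0.1775, 183.1, 211), (0.18, 179.5, 214), (0.1825, 175.9, 166), (0.185, 172.3, 165), (0.1875, 168.6, 126), (0.19, 165.0, 185), (0.1925, 161.3, 91), (0.195, 157.6, 80), (0.1975, 153.8, 100), (0.2, 150.1, 189), (0.2025, 146.3, 190), (0.205, 142.6, 189)]
0.563 [(0.17, 193.6, 210), (0.1725, 190.1, 210), (0.175, 186.6, 210), (0.1775, 183.1, 210), (0.18, 179.5, 210), (0.1825, 175.9, 107), (0.185, 172.3, 95), (0.1875, 168.6, 159), (0.19, 164.9, 169), (0.1925, 161.3, 86), (0.195, 157.5, 85), (0.1975, 153.8, 166), (0.2, 150.1, 182), (0.2025, 146.3, 179), (0.205, 142.5, 180)]
(40, 140) 0.15 (array([0.5541, 0.1541]), np.float64(243.1)) (array([0.5537, 0.1535]), np.float64(134.8))
(40, 140) 0.16 (array([0.5538, 0.1587]), np.float64(259.5)) (array([0.5537, 0.1535]), np.float64(134.8))
(30, 150) 0.15 (array([0.554 , 0.1542]), np.float64(231.6)) (array([0.5547, 0.1536]), np.float64(121.8))
(30, 150) 0.16 (array([0.554 , 0.1542]), np.float64(231.6)) (array([0.5547, 0.1536]), np.float64(121.8))
```

View pics/c5.png

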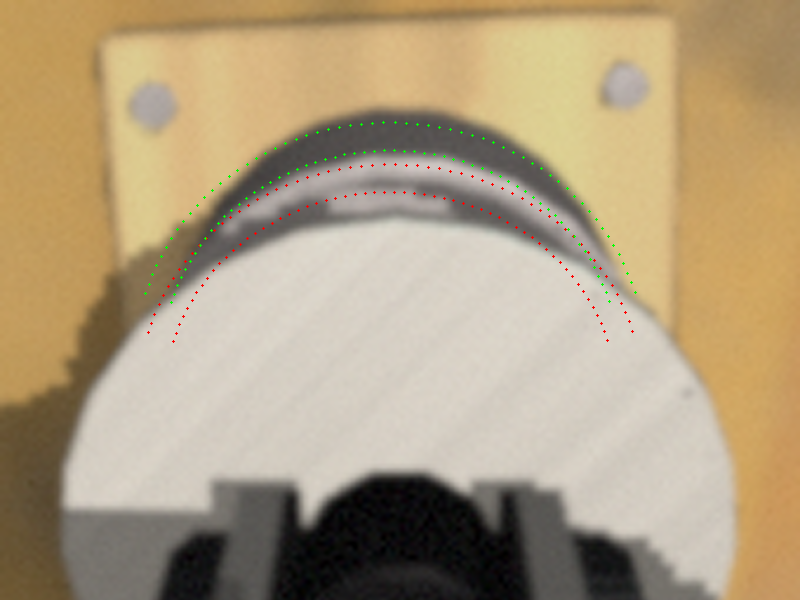

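The bright rim's outer edge lies at y≈0.1913, so the pot centre is (0.554, 0.1537). In the same frame the cover is at (0.5547, 0.1527), so the correction is about 1 mm. I'm lowering it now.

```bash
python3 -m handwheel '[[[-0.0008,0.001,-0.015],0],[[0,0,-0.012],0],[[0,0,-0.006],0],[[0,0,-0.004],0],[[0,0,-0.003],0],[[0,0,0],0]]'; python3 -m handwheel '[[[0,0,-0.001],0],[[0,0,0],0],[[0,0,0],0]]'
```

```text
clock: 10.85
tool_pos: [0.5509, 0.1555, 0.0609]
ee_rot: [[0.003, 1.0, -0.0], [1.0, -0.003, 0.0], [0.0, -0.0, -1.0]]
ft_force: [-2.4, -0.1, 5.0]
gripper_width: 0.0223
grasp_force: 50.0
clock: 11.22
tool_pos: [0.5509, 0.1556, 0.0609]
ee_rot: [[0.003, 1.0, -0.0], [1.0, -0.003, 0.001], [0.001, -0.0, -1.0]]
ft_force: [-4.7, -0.8, 9.7]
gripper_width: 0.0223
grasp_force: 50.5
```

It stopped at the expected seated height (0.061). I'm releasing it.

```bash
python3 -m handwheel '[[[0,0,0.001],0],[[0,0,0],0],[[0,0,0],0],[[0,0,0],0],[[0,0,0],0]]' 1 && python3 -m handwheel '[[[0,0,0.02],0],[[0,0,0.05],0],[[0,0,0.05],0],[[0,-0.02,0.02],0],[[0,-0.05,0],0],[[0,-0.05,0],0],[[0,0,0],0],[[0,0,0],0]]'
python3 - <<'E'
from fit import *
P={n:viewer.grab_frame(n) for n in("wrist","side","top")}
t=ctrl.state()["tool_pos"]; print(t)
for n in("wrist","side"):
    p=P[n];w=n=="wrist"; print(n,"cover",fit(p,[(.041,.057)],(.553,.154),w))
    q=[r for r in nets.tip_of(p,"cover_knob")[:2]]; print([(r["pixel"],atz(p,*r["pixel"],.069,w)) for r in q])
for n,p in P.items():
    for th,z in(("plunger_knob",.128),("bar_tip",.085)):
        print(n,th,[(round(r["conf"],2),np.round(r["pixel"],1),np.round(atz(p,*r["pixel"],z,n=="wrist"),4)) for r in nets.tip_of(p,th)[:2]])
cv2.imwrite("pics/c6.png",np.hstack([cv2.resize(P["side"]["image"][150:310,130:280],(375,400)),cv2.resize(P["wrist"]["image"],(425,400))]))
E
```

```text
clock: 11.85
tool_pos: [0.5509, 0.1557, 0.0598]
ee_rot: [[0.003, 1.0, -0.0], [1.0, -0.003, -0.0], [-0.0, -0.0, -1.0]]
ft_force: [-0.2, -0.2, -0.6]
gripper_width: 0.0851
grasp_force: 0.0
clock: 12.85
tool_pos: [0.5509, 0.0363, 0.1999]
ee_rot: [[0.003, 1.0, -0.0], [1.0, -0.003, 0.001], [0.001, -0.0, -1.0]]
ft_force: [0.0, 0.4, 0.2]
gripper_width: 0.0855
grasp_force: 0.0
[0.55090685 0.03775088 0.19963291]
wrist cover (array([0.5516, 0.1544]), np.float64(102.8))
[([55.9, 250.3], array([0.54827404, 0.15517629, 0.069     ])), ([275.3, 100.1], array([ 0.36302661, -0.07951602,  0.069     ]))]
side cover (array([0.5498, 0.1576]), np.float64(100.5))
[([261.8, 201.1], array([0.55555375, 0.15853293, 0.069     ])), ([204.9, 298.0], array([ 0.34098554, -0.03893243,  0.069     ]))]
wrist plunger_knob [(0.64, array([243.8, 263.6]), array([0.5591, 0.0015, 0.128 ]))]
wrist bar_tip [(0.57, array([115.1, 256.1]), array([0.5533, 0.1012, 0.085 ]))]
side plunger_knob [(0.59, array([191.3, 206.1]), array([ 0.559 , -0.0078,  0.128 ]))]
side bar_tip [(0.65, array([237.3, 205.9]), array([0.5507, 0.1018, 0.085 ]))]
top plunger_knob [(0.43, array([142., 238.]), array([ 0.5602, -0.0033,  0.128 ]))]
top bar_tip []
```

View pics/c6.png

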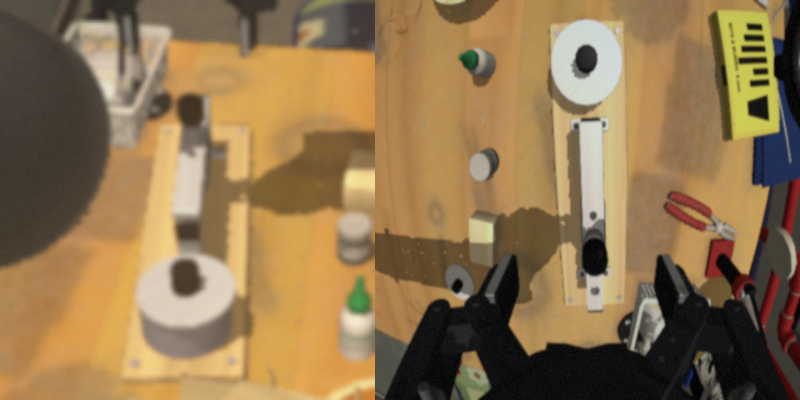

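The cover is seated flat at (0.552, 0.154): side crop (187, 300), wrist crop (587, 60). The plunger knob is at crop (594, 255), about (0.559, -0.001). That is 155 mm from the pot along a rail turned roughly 2.8°, as expected. I'm gripping the plunger.

```bash
python3 -m handwheel '[[[0.0085,-0.0385,0],3],[[0,0,-0.04],0],[[0,0,-0.03],0],[[0,0,-0.0125],0],[[0,0,0],0],[[0,0,0],0]]' 1 && python3 -m handwheel '[[[0,0,0],0],[[0,0,0],0],[[0,0,0],0],[[0,0,0],0],[[0,0,0],0],[[0,0,0],0]]' 0 70 && python3 -m handwheel '[[[0,0,0.006],0],[[0,0,0.005],0],[[0,0,0],0],[[0,0,0],0]]'; python3 look.py 7 plunger_knob:.138,bar_tip wrist,side
```

```text
clock: 14.15
tool_pos: [0.5606, -0.0029, 0.1188]
ee_rot: [[-0.05, 0.999, 0.003], [0.999, 0.05, -0.0], [-0.0, 0.003, -1.0]]
ft_force: [0.2, 0.0, 0.2]
gripper_width: 0.0851
grasp_force: 0.0
clock: 14.9
tool_pos: [0.559, -0.0028, 0.1173]
ee_rot: [[-0.05, 0.999, -0.001], [0.999, 0.05, 0.0], [0.0, -0.001, -1.0]]
ft_force: [-2.2, -0.0, 0.7]
gripper_width: 0.0233
grasp_force: 68.6
clock: 15.4
tool_pos: [0.5589, -0.0028, 0.1276]
ee_rot: [[-0.05, 0.999, -0.001], [0.999, 0.05, -0.0], [-0.0, -0.001, -1.0]]
ft_force: [-0.3, 0.5, -9.1]
gripper_width: 0.0238
grasp_force: 69.1
wrist plunger_knob 0.58 [251.1 250.8] [0.5578 0.0013 0.138 ]
wrist bar_tip 0.66 [ 57.6 257. ] [0.5561 0.1016 0.085 ]
side plunger_knob 0.5 [188.4 207.2] [ 0.5556 -0.005   0.138 ]
side bar_tip 0.77 [231.5 205.6] [0.5533 0.0829 0.085 ]
side bar_tip 0.67 [260.7 204.4] [0.5465 0.1714 0.085 ]
15.7 [ 0.559  -0.0028  0.128 ] [ 0.9988  0.0497 -0.0012] [-0.3074 -0.0738 -9.722 ] [-0.4505  0.4501  0.5835  1.6561 -0.2696  1.118   0.2561]
```

The 9.4 N pull puts the plunger at about 14 mm, clear of the hole. I'm sliding one hole towards the pot.

```bash
python3 -m handwheel '[[[-0.0004,0.008,0],0],[[-0.0007,0.015,0],0],[[-0.0008,0.016,0],0],[[-0.0007,0.015,0],0],[[-0.0005,0.011,0],0],[[0,0,0],0],[[0,0,0],0],[[0,0,0],0]]'; python3 -m handwheel '[[[0,0,-0.004],0],[[0,0,-0.004],0],[[0,0,0],0],[[0,0,0],0]]'
```

```text
clock: 16.7
tool_pos: [0.5565, 0.0621, 0.1285]
ee_rot: [[-0.049, 0.999, 0.0], [0.999, 0.049, 0.0], [0.0, 0.0, -1.0]]
ft_force: [0.7, 0.5, -9.5]
gripper_width: 0.023
grasp_force: 69.0
clock: 17.2
tool_pos: [0.5566, 0.0619, 0.121]
ee_rot: [[-0.049, 0.999, 0.001], [0.999, 0.049, 0.0], [-0.0, 0.001, -1.0]]
ft_force: [-0.8, 0.4, -2.7]
gripper_width: 0.0238
grasp_force: 69.8
```

At 7 mm height the force is still the bush's 2.7 N, so the pin is already in the hole. I'm pressing home.

```bash
python3 -m handwheel '[[[0,0,-0.003],0],[[0,0,-0.003],0],[[0,0,-0.001],0],[[0,0,0],0],[[0,0,0],0]]'; python3 -m handwheel '[[[0,0,-0.001],0],[[0,0,-0.001],0],[[0,0,0],0],[[0,0,0],0]]'
```

```text
clock: 17.82
tool_pos: [0.5567, 0.062, 0.1149]
ee_rot: [[-0.05, 0.999, 0.001], [0.999, 0.05, 0.0], [0.0, 0.001, -1.0]]
ft_force: [-4.5, -0.8, 6.2]
gripper_width: 0.0231
grasp_force: 70.8
clock: 18.32
tool_pos: [0.5568, 0.0619, 0.1147]
ee_rot: [[-0.05, 0.999, 0.001], [0.999, 0.05, 0.001], [0.001, 0.002, -1.0]]
ft_force: [-7.1, 0.4, 16.1]
gripper_width: 0.023
grasp_force: 71.9
```

```bash
python3 -m handwheel '[[[0,0,-0.001],0],[[0,0,0],0],[[0,0,0],0]]'
python3 - <<'E'
from fit import *
P={n:viewer.grab_frame(n) for n in("wrist","side")}
for n,p in P.items(): 
    for th,z in(("bar_tip",.085),("plunger_knob",.124),("cover_knob",.069)): print(n,th,[(round(r["conf"],2),np.round(atz(p,*r["pixel"],z,n=="wrist"),4)) for r in nets.tip_of(p,th)[:2]])
    print(fit(p,[(.041,.057)],(.552,.155),n=="wrist"))
s=ctrl.state();print(s["clock"],s["tool_pos"],s["ft_force"])
cv2.imwrite("pics/c8.png",np.hstack([cv2.resize(P["side"]["image"][150:310,130:280],(375,400)),cv2.resize(P["wrist"]["image"],(425,400))]))
E
```

```text
clock: 18.7
tool_pos: [0.5568, 0.0619, 0.1147]
ee_rot: [[-0.05, 0.999, 0.002], [0.999, 0.05, 0.002], [0.002, 0.002, -1.0]]
ft_force: [-8.8, 0.4, 20.9]
gripper_width: 0.0231
grasp_force: 72.4
wrist bar_tip [(0.92, array([0.5533, 0.1651, 0.085 ]))]
wrist plunger_knob [(0.66, array([0.4641, 0.1559, 0.124 ])), (0.57, array([0.5569, 0.0638, 0.124 ]))]
wrist cover_knob [(0.66, array([ 0.3793, -0.0594,  0.069 ]))]
(array([0.552 , 0.1541]), np.float64(83.1))
side bar_tip []
side plunger_knob [(0.71, array([0.5544, 0.0683, 0.124 ]))]
side cover_knob [(0.71, array([ 0.3321, -0.0395,  0.069 ])), (0.69, array([0.5411, 0.1648, 0.069 ]))]
(array([0.5502, 0.1572]), np.float64(92.0))
19.1 [0.55680452 0.06193896 0.11463639] [-8.51745208 -0.34956817 21.38493788]
```

View pics/c8.png

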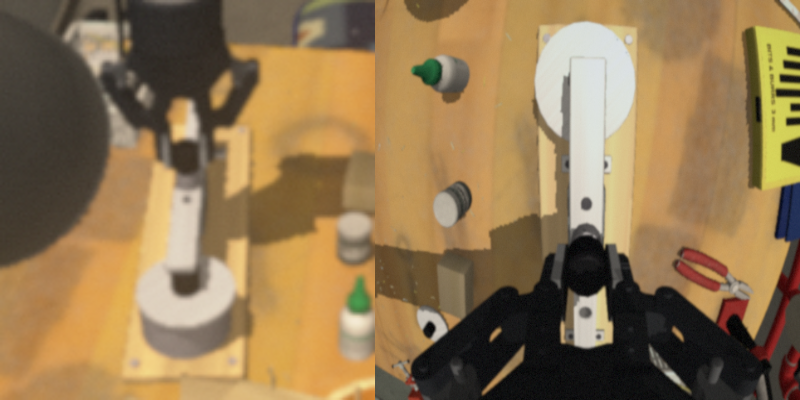

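The bar reaches over the knob and the cover hasn't moved: (0.552, 0.154) in the wrist frame. To confirm the plunger is home rather than slipped in the grip, I'll find the height where the bush force is zero (joint 0.004), then press again.

```bash
python3 -m handwheel '[[[0,0,0.004],0],[[0,0,0.003],0],[[0,0,0],0],[[0,0,0],0],[[0,0,0],0]]'; python3 -m handwheel '[[[0,0,0.002],0],[[0,0,0],0],[[0,0,0],0],[[0,0,0],0]]';  python3 -m handwheel '[[[0,0,-0.004],0],[[0,0,-0.004],0],[[0,0,0],0],[[0,0,0],0],[[0,0,0],0]]'
```

```text
clock: 19.73
tool_pos: [0.5566, 0.0619, 0.1173]
ee_rot: [[-0.05, 0.999, 0.0], [0.999, 0.05, -0.001], [-0.001, 0.0, -1.0]]
ft_force: [-0.5, -1.2, 0.7]
gripper_width: 0.0232
grasp_force: 70.2
clock: 20.23
tool_pos: [0.5565, 0.062, 0.1194]
ee_rot: [[-0.05, 0.999, 0.0], [0.999, 0.05, -0.0], [-0.0, 0.0, -1.0]]
ft_force: [0.3, -1.3, -0.8]
gripper_width: 0.0232
grasp_force: 70.0
clock: 20.85
tool_pos: [0.5567, 0.0621, 0.1147]
ee_rot: [[-0.05, 0.999, 0.001], [0.999, 0.05, 0.002], [0.002, 0.001, -1.0]]
ft_force: [-6.4, -1.1, 17.4]
gripper_width: 0.0232
grasp_force: 72.0
```

The force is zero at z≈0.1184, so home is ≈0.1145. The tool is at 0.1147 pressing with 17 N, so the plunger is home. I'm handing in.

```bash
python3 -c "
from plant import ctrl
print(ctrl.sign_off())"
```

```text
the job is handed in; nothing more can be done
None
```

I handed the job in at about 21 s with the larger cover seated on the pot, the section one hole along with its bar over the knob, and the plunger held home at about 17 N; sign-off returned no verdict.

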